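Hang the hook-on bin on the packing bench's slat rail

ROBOT

A 6-joint arm with a two-finger parallel gripper is mounted at the origin on the work surface. World frame = base frame: x ahead of the robot, y to its left, z up, the work surface at z = 0. Lengths are in m, angles in rad, forces in N, time in s.
With the tool pointing down it reaches from about 0.4 to 0.825 m from the base axis. Payload 7 kg.
Tool frame: the origin (TCP) lies on the centre line of the jaws, within the pads' length; the fingertips stand 22 mm ahead of it and the grasp point (between the pads) lies 3 mm ahead of it (arm.tcp_to_tips is the distance from the TCP to the fingertips, in m); z points along the fingers, y is the line along which they close (so a half turn about z gives the same grasp; the last joint's range is limited). The gripper opens to 88 mm and grips with 3 to 60 N. Pads are 19 mm wide; open, the fingers measure 130 mm over their backs; the gripper's body (78 mm by 193 mm) begins 47 mm behind the grasp point.
Start: joints at [-0.923, 0.359, 0.012, 0, -1.224, -0.288], TCP at [0.238, -0.632, 0.249] pointing down, gripper open.
Joint ranges: [-3.07, 3.07], [-1.43, 2.12], [-1.02, 1.25], [-3.03, 1.67], [-3.05, -0], [-3.03, 3.03]. Speed limits (rad/s): [2.39, 2.39, 3.01, 3.14, 3.14, 3.14].

INTERFACE

Orientations are given as [roll, pitch, yaw] about the fixed x, y, z axes, in that order (R = Rz(yaw) Ry(pitch) Rx(roll)).
In Python, from station import arm gives the robot as it stands.
- The arm moves only by the tool jog_arm, never from a script. Its argument "targets" is a list of rows, each an object of numbers: "dx", "dy", "dz": the shift along the tool's x, y, z in mm; "rx", "ry", "rz": the turn, a rotation vector about the tool's x, y, z in rad; "gripper": the closure, from 0 (fully open) to 1 (shut). In form: [{"dx": .., "dy": .., "dz": .., "rx": .., "ry": .., "rz": .., "gripper": ..}, ...]. A call has exactly 8 rows; each row is the pose to reach, as a shift and turn from the pose commanded when the call began, along the tool's axes at that moment; what a row does not reach only later rows make up. A row lasts 1/12 s, in which the tool goes at most 41.7 mm and 7.16 degrees, less where a joint would pass 70% of its speed; a pose out of reach is approached as far as the arm can. A call with a gripper value outside its range is refused whole. The fingers move at their own pace and stop on an object; "force" is the grip in N (left out, the last holds). Time passes only in rows, so rows that repeat a pose let the fingers close, or fill a call up. It gives the time, the measured TCP pose, the force, the opening and the grip force at its end, in the units of the state.
- arm.get_state(): the state, without advancing time (a new reading comes with each control period).
- arm.grab_frame(name): name is "scene" or "top" or "wrist"; returns a dict with "frame" (420x560x3 uint8, red, green, blue), "z_map" (420x560 float32, m along the optical axis (not along the pixel's ray), 0 where there is no reading), "fx", "fy", "cx", "cy" (pixels), "view" (4x4, takes a point from world to camera coordinates). Camera axes: x right, y down, z forward; pixel columns grow to the right and rows downward; lengths in m; the calibration is good to about 2 mm. A picture is of the moment at which its call begins.
- arm.job_done(): hands the job in; it is judged then, once.
The state is a dict: "t": time; "q": joint angles; "qd": joint speeds; "joint_efforts": joint torques, N m; "eef_pos": TCP position; "ee_rot": TCP orientation; "force": force on the tool from outside, world axes, zero at the start; "moment": the same for the moment, N m; "width": finger opening in m; "gripper_force": force on a finger pad.
Only numpy, scipy, OpenCV 4.12 (cv2) and the standard library are available. Lean on these libraries where they do the work, as an engineer would, in place of code of your own. Each camera call takes 0.05 s, during which the arm holds its last target. There are 200 camera calls.

TASK

Two small yellow bins stand on the packing bench; one of them has an upturned hanging tongue at its back. Hang that bin on the free stretch of the slat rail, beside the bin already hanging there: raise its front, feed the tongue through the gap between the two bars, then rotate the front down until the tongue is caught behind the upper bar and the bin hangs level with its back against the lower bar. Leave the plain bin where it stands.

Things in the scene. Friction and masses are not known exactly. Their poses are not given: they have to be found in the camera images.
- hook_bin: The bin to hang: open yellow plastic box 90 long (x) x 50 wide (y) x 60 high (z) mm, 4 mm walls, 0.1 to 0.2 kg, upright, empty. Origin: centre of its underside; +x points to its back (the tongue), -x to its front. Grip it across its width 15 mm in front of the origin, 40 mm up; a grip with the fingers pointing forward-down at 30 degrees comes near upright when the front is raised 40.
- tongue (a point): On hook_bin, same axes: corner where the back face (45 mm behind the origin) meets the underside of the tongue (54 mm up). From here a shelf 4 mm thick, 36 wide goes back (x 0 to 16); at its end a flat lip 4 mm thick (x 12 to 16) rises to z = 57. Hung, this corner is on the groove point's edge (x 0 to -7, z 0), the shelf resting on the lower bar, the lip behind the upper bar.
- groove (a point): Slat rail, fixed: middle of its free stretch, on the lower bar's top front edge, 130 mm above the bench. +x goes through the gap, away from its front; y along the bars; z up. Bars 5 mm thick (x 0 to 5): lower z -65 to 0, upper z 45 to 70; open behind. Posts at y -155 and 215; fixed bin at y 150 to 200 (all mm). The lip is taller than the gap: it enters with the front raised 40-45 degrees.
- plain_bin: The look-alike to leave alone: the same yellow bin, 90 x 50 x 60 mm, without any tongue. Origin at the centre of its underside, z up.
Mind the look-alikes: they are no part of the job. Leave any red look-alike of the hook_bin alone.

How it is judged:
At the end, for the whole second after the job is handed in: The hook-on bin hangs at rest on the free stretch of the rail: the corner of its tongue within 15 mm of the lower bar's top front edge in height, from 18 mm before to 12 mm behind it, within 140 mm of the groove point along the bars; level within 10 degrees, square to the rail within 11 degrees (x of tongue in the frame of groove between -0.018 and 0.012 m and z of tongue in the frame of groove between -0.015 and 0.015 m and y of hook_bin in the frame of groove between -0.14 and 0.14 m and angle between hook_bin's own z axis and vertical below 0.18 rad and angle between the y axis of hook_bin and the y axis of groove, either way round below 0.2 rad and linear speed of hook_bin below 0.03 m/s and angular speed of hook_bin below 0.3 rad/s); the robot touches nothing.
It fails at once if the plain bin is moved by more than 40 mm (distance of plain_bin from where it was at the start of the episode above 0.04 m).
It also fails if it takes over 43 s, if anything falls off the work surface, if the arm or the gripper's body presses on something with over 40 N, if the wrist force passes 120 N, or if a joint passes its speed limit or range.

## Working session

There is one attempt and no reset: what is moved stays moved. The work goes in short steps, Python scripts to look and compute and a tool call to move; the robot and the scene stay as the last step left them, time stands still between calls to the robot, and variables do not carry over. Pictures are saved under pics/ and viewed, at most 13 in all, crops included, and the job is handed in when it is done.

Besides the shell and the picture viewer there is one more tool, called after "Emit:" in YAML: its name, and indented under it one key for each argument. jog_arm: Moves the arm, as the interface text tells. Its arguments: {"type":"object","properties":{"targets":{"type":"array","items":{"type":"object","properties":{"dx":{"type":"number"},"dy":{"type":"number"},"dz":{"type":"number"},"rx":{"type":"number"},"ry":{"type":"number"},"rz":{"type":"number"},"gripper":{"type":"number"}}}},"force":{"type":"number"}},"required":["targets"]}

```bash
mkdir -p pics; cat > h.py <<'E'
import numpy as np, cv2
from scipy.spatial.transform import Rotation as R
from station import arm
def grab(n):
    f=arm.grab_frame(n); np.savez('/tmp/'+n,**f); return f
def cloud(f):
    z=f['z_map'];v,u=np.mgrid[:z.shape[0],:z.shape[1]]
    P=np.stack([(u-f['cx'])/f['fx']*z,(v-f['cy'])/f['fy']*z,z],-1)
    V=np.array(f['view']);return (P-V[:3,3])@V[:3,:3]
E
python3 - <<'E'
from h import *
for n in ['scene','top']:
    f=grab(n); cv2.imwrite(f'pics/{n}0.png',f['frame'][...,::-1])
s=arm.get_state();print(s)
E
```

```text
{'t': 0.1, 'q': array([-9.22887277e-01,  3.59336537e-01,  1.11713942e-02, -2.72705186e-04,
       -1.22408555e+00, -2.88181680e-01]), 'qd': array([ 1.46855547e-03, -3.84350942e-03,  2.02262512e-03,  1.42347283e-03,
       -2.92780353e-04,  8.17361645e-05]), 'joint_efforts': array([-3.96663047e-03, -5.84161198e+01,  2.93751150e+01,  7.01563954e+00,
        1.01471512e-02, -5.32426498e-05]), 'eef_pos': array([ 0.23750049, -0.63142691,  0.24771814]), 'ee_rot': array([ 3.14012540e+00, -1.67574736e-04, -2.78195801e+00]), 'force': array([ 0.75559074, -0.45499409, -0.04968036]), 'moment': array([-0.00532223, -0.04037238,  0.01545653]), 'gripper_force': 0.0, 'width': 0.08792239230842662}
```

View pics/scene0.png

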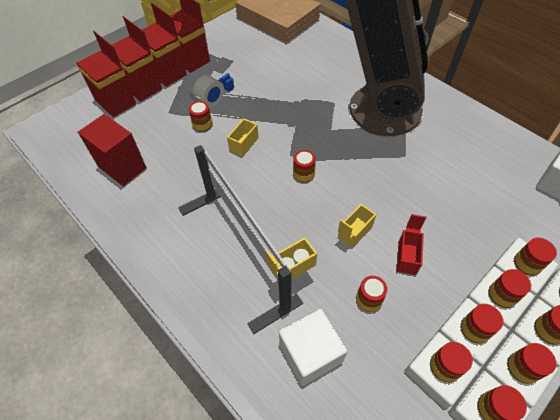

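View pics/top0.png

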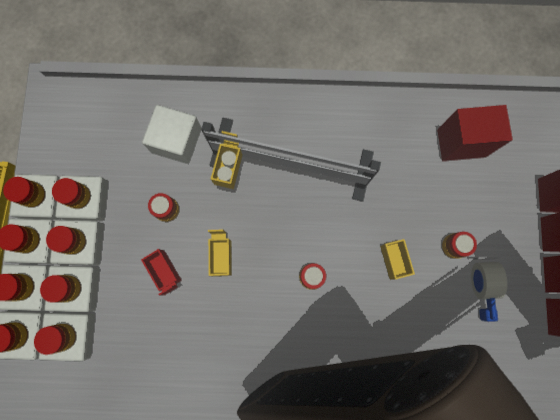

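The top view shows the hook bin at (219,257) with its tongue at (217,232), the plain bin at (399,259), and the rail from (208,133) to (375,172), with the fixed bin at its left end.

```bash
python3 - <<'E'
from h import *
f=dict(np.load('/tmp/top.npz'));P=cloud(f);im=f['frame']
hsv=cv2.cvtColor(im,cv2.COLOR_RGB2HSV)
Y=(hsv[...,0]>18)&(hsv[...,0]<32)&(hsv[...,1]>140)
def rep(n,u0,u1,v0,v1):
    m=np.zeros(Y.shape,bool);m[v0:v1,u0:u1]=1;m&=Y
    q=P[m];print(n,len(q))
    top=q[(q[:,2]>.05)];
    if len(top)<5: top=q
    (c,s,a)=cv2.minAreaRect((top[:,:2]*1000).astype(np.float32));print(' rect',np.round(c,1),np.round(s,1),round(a,1),'z',np.round(np.percentile(top[:,2],[5,50,95]),4))
    t=q[(q[:,2]>.03)];return t
rep('hook box',200,240,237,285);rep('hook tongue',200,240,222,236);rep('plain',375,425,235,285)
rep('fixed',208,245,145,195)
# rail points: upper bar top z~.2
m=np.zeros(Y.shape,bool);m[110:200,195:390]=1
for lo,hi in[(.19,.21),(.11,.135)]:
    q=P[m&~Y&(P[...,2]>lo)&(P[...,2]<hi)]
    if len(q)>5:
        print(lo,len(q),q.min(0),q.max(0));(c,s,a)=cv2.minAreaRect((q[:,:2]*1000).astype(np.float32));print(c,s,a,cv2.fitLine((q[:,:2]*1000).astype(np.float32),2,0,.01,.01).ravel(),np.median(q[:,2]))
V=f['view'];print(np.round(V,3),f['fx'])
crop=im[110:295,190:400];cv2.imwrite('pics/topc.png',cv2.resize(crop,None,fx=3.2,fy=3.2,interpolation=cv2.INTER_CUBIC)[...,::-1])
E
```

```text
hook box 688
 rect [414.8 166.5] [201.9  98.1] 81.1 z [0.0535 0.0582 0.063 ]
hook tongue 72
 rect [480.3 238.1] [ 7. 36.] 0.9 z [0.0554 0.0749 0.1118]
plain 559
 rect [395.6 -80.1] [ 87.4 321.6] 15.4 z [0.0525 0.0585 0.0624]
fixed 261
 rect [642.3 219.5] [50.9 95.7] 78.8 z [0.079  0.1343 0.138 ]
0.19 751 [ 0.61554272 -0.13500311  0.19000712] [0.71730264 0.26860443 0.20823579]
(665.3553466796875, 66.83442687988281) (409.7345886230469, 24.192819595336914) 78.36245727539062 [2.0054169e-01 9.7968519e-01 6.5895319e+02 6.7940712e+01] 0.19909530052287275
0.11 1028 [ 0.59040758 -0.1317473   0.11000019] [0.70781318 0.26876395 0.13499273]
(617.8988647460938, 76.68623352050781) (409.0352783203125, 106.67457580566406) 78.20855712890625 [7.10952356e-02 9.97469544e-01 6.48055054e+02 1.17515884e+02] 0.12130083782486197
[[ 0.029 -1.     0.008  0.055]
 [-0.985 -0.03  -0.173  0.556]
 [ 0.173 -0.003 -0.985  1.127]
 [ 0.     0.     0.     1.   ]] 463.6659984388297
```

View pics/topc.png

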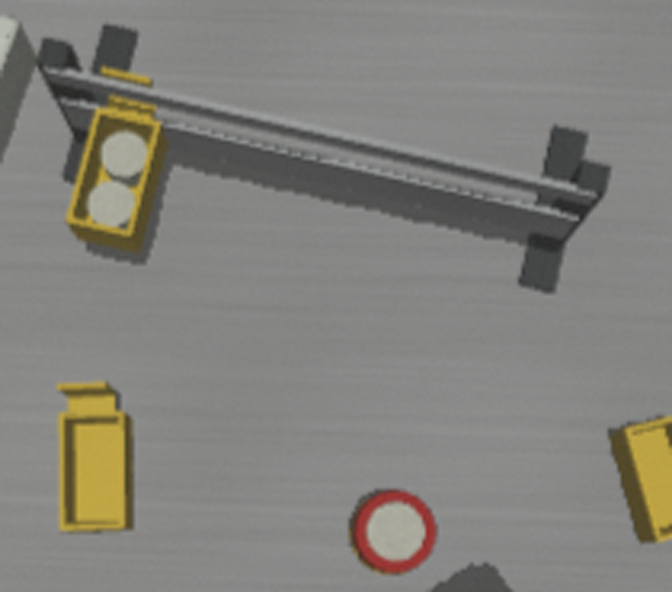

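```bash
cat >> h.py <<'E'
def ray(f,u,v,z):
    V=np.array(f['view']);C=-V[:3,:3].T@V[:3,3]
    d=V[:3,:3].T@np.array([(u-f['cx'])/f['fx'],(v-f['cy'])/f['fy'],1]);return C+d*(z-C[2])/d[2]
def proj(f,p):
    V=np.array(f['view']);c=np.asarray(p)@V[:3,:3].T+V[:3,3]
    return np.c_[c[:,0]/c[:,2]*f['fx']+f['cx'],c[:,1]/c[:,2]*f['fy']+f['cy']]
def box(x0,x1,y0,y1,z0,z1):
    return np.array([[x,y,z] for x in(x0,x1) for y in(y0,y1) for z in(z0,z1)])/1000
PARTS=[box(-45,45,-25,25,0,60),box(45,61,-18,18,54,58),box(57,61,-18,18,54,111)]
def sil(f,T,parts,S=8):
    m=np.zeros((420,560),np.uint8)
    M=cv2.resize(m,None,fx=4,fy=4)
    for b in parts:
        p=proj(f,b@T[:3,:3].T+T[:3,3])
        cv2.fillConvexPoly(M,cv2.convexHull(np.round((p+.5)*4-.5).astype(np.int32)),255)
    return cv2.resize(M,(560,420),interpolation=cv2.INTER_AREA)/255.
E
python3 - <<'E'
from h import *
from scipy.optimize import minimize
f=dict(np.load('/tmp/top.npz'));g=dict(np.load('/tmp/scene.npz'))
def ym(im,u0,u1,v0,v1):
    h=cv2.cvtColor(im,cv2.COLOR_RGB2HSV);Y=(h[...,0]>16)&(h[...,0]<34)&(h[...,1]>120)
    m=np.zeros(Y.shape);m[v0:v1,u0:u1]=1;return m*Y
def fit(masks,parts,x0):
    def c(p):
        T=np.eye(4);T[:3,:3]=R.from_euler('z',p[2]).as_matrix();T[:2,3]=p[:2]
        return sum(abs(sil(q,T,parts)-m).sum()/m.sum() for q,m in masks)
    best=min((minimize(c,np.array(x0)+d,method='Nelder-Mead',options=dict(initial_simplex=np.array(x0)+d+np.array([[0,0,0],[.01,0,0],[0,.01,0],[0,0,.15]]))) for d in(np.zeros(3),np.array([.004,-.004,.06]))),key=lambda r:r.fun)
    print(np.round(best.x,4),best.fun)
mt=ym(f['frame'],195,245,222,285);ms=ym(g['frame'],325,385,195,255)
fit([(f,mt)],PARTS,[.42,.165,0]);fit([(g,ms)],PARTS,[.42,.165,0]);fit([(f,mt),(g,ms)],PARTS,[.42,.165,0])
fit([(f,ym(f['frame'],375,425,235,285))],PARTS[:1],[.4,-.22,.2])
c=lambda u,v:(u/3.2+190-.34,v/3.2+110-.34)
for uv in [(175,125),(575,217)]: print('low',ray(f,*c(*uv),.13))
for uv in [(60,73),(590,200)]: print('up',ray(f,*c(*uv),.2))
P=cloud(f)
# bar tops via depth
for z in(.13,.2):
    m=np.zeros(P.shape[:2],bool);m[115:185,230:370]=1
    q=P[m&(abs(P[...,2]-z)<.004)];print(z,len(q),cv2.fitLine((q[:,:2]*1000).astype(np.float32),cv2.DIST_HUBER,0,.01,.01).ravel())
crop=g['frame'][130:330,160:340];cv2.imwrite('pics/scc.png',cv2.resize(crop,None,fx=3,fy=3,interpolation=cv2.INTER_CUBIC)[...,::-1])
E
```

```text
[ 0.4077 -0.0331  1.8348] 1.9445706265152483
[0.4238 0.235  0.087 ] 0.05354562877782692
[0.4237 0.2349 0.0841] 0.15601742009739164
[ 0.4323 -0.2115  0.2692] 0.07961498950377419
low [0.67924326 0.17634935 0.13      ]
low [ 0.61739915 -0.12454839  0.13      ]
up [0.69345963 0.25260365 0.2       ]
up [ 0.61255381 -0.12211207  0.2       ]
0.13 369 [1.9588371e-01 9.8062712e-01 6.5786816e+02 7.4810646e+01]
0.2 347 [1.9989558e-01 9.7981721e-01 6.5265430e+02 4.7908936e+01]
```

View pics/scc.png

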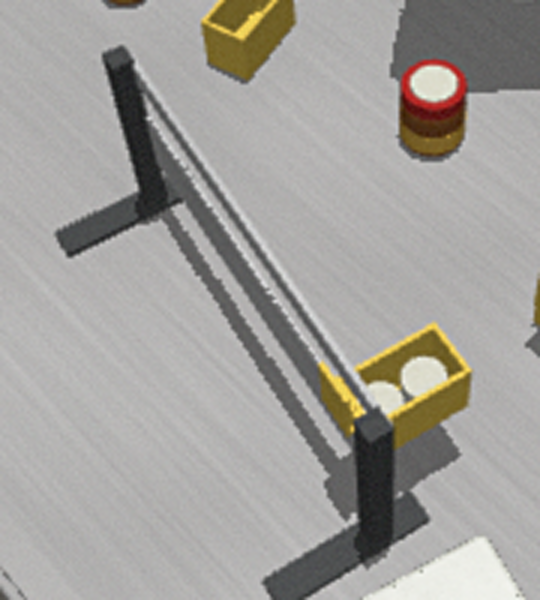

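The scene crop shows the rail is clear between its far post, at (150,200) in the crop, and the fixed bin. Next I check the red bin's clearance and the moves to the pre-grasp pose.

```bash
cat >> h.py <<'E'
BIN=np.array([.4238,.2349]);BYAW=.085
def binT(x,y,z,yaw,raise_):  # bin origin pose; raise_ = front up, rad
    T=np.eye(4);T[:3,:3]=R.from_euler('zy',[yaw,raise_]).as_matrix();T[:3,3]=[x,y,z];return T
def graspT(a): # TCP in bin frame; tool x toward -bin x
    T=np.eye(4);d=np.array([np.sin(a),0,-np.cos(a)]);y=np.array([0,1.,0])
    T[:3,:3]=np.c_[np.cross(y,d),y,d];T[:3,3]=np.array([-.015,0,.040])-.003*d;return T
def cur():
    s=arm.get_state();T=np.eye(4);T[:3,:3]=R.from_euler('xyz',s['ee_rot']).as_matrix();T[:3,3]=s['eef_pos'];return T,s
def delta(T0,T1):
    D=np.linalg.inv(T0)@T1;return np.r_[np.round(D[:3,3]*1000,1),np.round(R.from_matrix(D[:3,:3]).as_rotvec(),3)]
E
python3 - <<'E'
from h import *
f=dict(np.load('/tmp/top.npz'));P=cloud(f)
for uv in [(144,265),(157,250),(180,285),(165,295)]: print('red',ray(f,*uv,.06))
B=binT(*BIN,0,BYAW,0);G=B@graspT(np.radians(30))
pre=G.copy();pre[:3,3]-=.09*G[:3,2]
T,s=cur();print(G,pre)
v=T.copy();v[:3,3]=[.5,-.2,.25]
print('via',delta(T,v));print('pre',delta(T,pre))
E
```

```text
red [0.39767901 0.41527522 0.06      ]
red [0.43523624 0.38634654 0.06      ]
red [0.35199523 0.32402725 0.06      ]
red [0.32709814 0.35865347 0.06      ]
[[-0.86289877 -0.08489768  0.49819484  0.40735957]
 [-0.07352355  0.99638967  0.04244884  0.23349919]
 [-0.5         0.         -0.8660254   0.04259808]
 [ 0.          0.          0.          1.        ]] [[-0.86289877 -0.08489768  0.49819484  0.36252204]
 [-0.07352355  0.99638967  0.04244884  0.22967879]
 [-0.5         0.         -0.8660254   0.12054036]
 [ 0.          0.          0.          1.        ]]
via [-397.5  311.4   -1.9   -0.     0.    -0. ]
pre [-4.201e+02  7.618e+02  1.282e+02  7.300e-02 -5.210e-01  2.680e-01]
```

Emit:
jog_arm:
  targets:
    - {"dx": -397,"dy": 311,"dz": -2}
    - {"dx": -397,"dy": 311,"dz": -2}
    - {"dx": -397,"dy": 311,"dz": -2}
    - {"dx": -397,"dy": 311,"dz": -2}
    - {"dx": -397,"dy": 311,"dz": -2}
    - {"dx": -397,"dy": 311,"dz": -2}
    - {"dx": -397,"dy": 311,"dz": -2}
    - {"dx": -397,"dy": 311,"dz": -2}

```text
invalid input at $.targets[0]: expected keys dx, dy, dz, rx, ry, rz, gripper
```

```bash
sed -i 's/\[-.015,0,.040\]/[-.018,-.004,.042]/' h.py; cat > pre.py <<'E'
from h import *
G=binT(*BIN,0,BYAW,0)@graspT(np.radians(30));pre=G.copy();pre[:3,3]-=.09*G[:3,2]
T,s=cur();print(s['t'],s['eef_pos'],s['ee_rot'],s['q']);print('pre',delta(T,pre));print('G',delta(T,G))
E
python3 pre.py
```

```text
0.1 [ 0.23750049 -0.63142691  0.24771814] [ 3.14012540e+00 -1.67574736e-04 -2.78195801e+00] [-9.22887277e-01  3.59336537e-01  1.11713942e-02 -2.72705186e-04
 -1.22408555e+00 -2.88181680e-01]
pre [-4.161e+02  7.588e+02  1.262e+02  7.300e-02 -5.210e-01  2.680e-01]
G [-4.594e+02  7.465e+02  2.041e+02  7.300e-02 -5.210e-01  2.680e-01]
```

All keys are required.

Emit:
jog_arm:
  targets:
    - {"dx": -397,"dy": 311,"dz": -2,"rx": 0,"ry": 0,"rz": 0,"gripper": 0}
    - {"dx": -397,"dy": 311,"dz": -2,"rx": 0,"ry": 0,"rz": 0,"gripper": 0}
    - {"dx": -397,"dy": 311,"dz": -2,"rx": 0,"ry": 0,"rz": 0,"gripper": 0}
    - {"dx": -397,"dy": 311,"dz": -2,"rx": 0,"ry": 0,"rz": 0,"gripper": 0}
    - {"dx": -397,"dy": 311,"dz": -2,"rx": 0,"ry": 0,"rz": 0,"gripper": 0}
    - {"dx": -397,"dy": 311,"dz": -2,"rx": 0,"ry": 0,"rz": 0,"gripper": 0}
    - {"dx": -397,"dy": 311,"dz": -2,"rx": 0,"ry": 0,"rz": 0,"gripper": 0}
    - {"dx": -397,"dy": 311,"dz": -2,"rx": 0,"ry": 0,"rz": 0,"gripper": 0}

```text
t: 0.77
eef_pos: [0.4113, -0.345, 0.2498]
ee_rot: [3.141, -0.0, -2.782]
force: [1.5, -0.4, 0.9]
width: 0.0877
gripper_force: 0.0
```

```bash
python3 pre.py
```

```text
0.7667 [ 0.41126297 -0.34501336  0.24977292] [ 3.14138020e+00 -6.39486403e-05 -2.78188417e+00] [-3.32741843e-01  1.30601705e-01 -2.90346784e-01 -1.34416347e-04
 -1.15003269e+00 -8.78291088e-01]
pre [-1.527e+02  5.520e+02  1.273e+02  7.200e-02 -5.200e-01  2.680e-01]
G [-1.960e+02  5.398e+02  2.053e+02  7.200e-02 -5.200e-01  2.680e-01]
```

Emit:
jog_arm:
  targets:
    - {"dx": -153,"dy": 540,"dz": 20,"rx": 0.07,"ry": -0.52,"rz": 0.27,"gripper": 0}
    - {"dx": -153,"dy": 540,"dz": 20,"rx": 0.07,"ry": -0.52,"rz": 0.27,"gripper": 0}
    - {"dx": -153,"dy": 540,"dz": 20,"rx": 0.07,"ry": -0.52,"rz": 0.27,"gripper": 0}
    - {"dx": -153,"dy": 540,"dz": 20,"rx": 0.07,"ry": -0.52,"rz": 0.27,"gripper": 0}
    - {"dx": -153,"dy": 540,"dz": 20,"rx": 0.07,"ry": -0.52,"rz": 0.27,"gripper": 0}
    - {"dx": -153,"dy": 540,"dz": 20,"rx": 0.07,"ry": -0.52,"rz": 0.27,"gripper": 0}
    - {"dx": -153,"dy": 540,"dz": 20,"rx": 0.07,"ry": -0.52,"rz": 0.27,"gripper": 0}
    - {"dx": -153,"dy": 540,"dz": 20,"rx": 0.07,"ry": -0.52,"rz": 0.27,"gripper": 0}

```text
t: 1.43
eef_pos: [0.3884, -0.0959, 0.2421]
ee_rot: [3.14, 0.516, -3.059]
force: [0.5, -0.5, 0.6]
width: 0.0877
gripper_force: 0.0
```

```bash
python3 pre.py
```

```text
1.4333 [ 0.38839444 -0.09593778  0.24214976] [ 3.14022124  0.51577487 -3.05876572] [ 0.39461502 -0.47528889 -0.98837873  0.27715411 -0.58018287 -2.07767574]
pre [ 6.060e+01  3.225e+02  1.036e+02  0.000e+00 -8.000e-03 -2.000e-03]
G [ 5.990e+01  3.225e+02  1.936e+02  0.000e+00 -8.000e-03 -2.000e-03]
```

```bash
sed -i 's/pre\[:3,3\]-=.*/pre[2,3]+=.09/' pre.py; python3 pre.py
```

```text
1.4333 [ 0.38839444 -0.09593778  0.24214976] [ 3.14022124  0.51577487 -3.05876572] [ 0.39461502 -0.47528889 -0.98837873  0.27715411 -0.58018287 -2.07767574]
pre [ 1.550e+01  3.226e+02  1.153e+02  0.000e+00 -8.000e-03 -2.000e-03]
G [ 5.990e+01  3.225e+02  1.936e+02  0.000e+00 -8.000e-03 -2.000e-03]
```

Emit:
jog_arm:
  targets:
    - {"dx": 10,"dy": 323,"dz": 20,"rx": 0,"ry": -0.008,"rz": 0,"gripper": 0}
    - {"dx": 10,"dy": 323,"dz": 30,"rx": 0,"ry": -0.008,"rz": 0,"gripper": 0}
    - {"dx": 10,"dy": 323,"dz": 40,"rx": 0,"ry": -0.008,"rz": 0,"gripper": 0}
    - {"dx": 12,"dy": 323,"dz": 60,"rx": 0,"ry": -0.008,"rz": 0,"gripper": 0}
    - {"dx": 15,"dy": 323,"dz": 115,"rx": 0,"ry": -0.008,"rz": 0,"gripper": 0}
    - {"dx": 15,"dy": 323,"dz": 115,"rx": 0,"ry": -0.008,"rz": 0,"gripper": 0}
    - {"dx": 15,"dy": 323,"dz": 115,"rx": 0,"ry": -0.008,"rz": 0,"gripper": 0}
    - {"dx": 15,"dy": 323,"dz": 115,"rx": 0,"ry": -0.008,"rz": 0,"gripper": 0}

```text
t: 2.1
eef_pos: [0.4358, 0.1725, 0.232]
ee_rot: [3.141, 0.485, -3.04]
force: [1.2, -0.5, -0.4]
width: 0.0874
gripper_force: 0.0
```

```bash
python3 pre.py; python3 - <<'E'
from h import *
f=grab('wrist');cv2.imwrite('pics/w1.png',f['frame'][...,::-1])
E
```

```text
2.1 [0.43576714 0.17254612 0.23199911] [ 3.14099213  0.48456689 -3.04035657] [ 1.00730277 -0.23764827 -1.01518957  0.70704519 -0.59904284 -3.03106809]
pre [ 6.76e+01  5.95e+01  7.45e+01  8.00e-03 -3.90e-02  1.40e-02]
G [ 1.096e+02  5.950e+01  1.541e+02  8.000e-03 -3.900e-02  1.400e-02]
```

View pics/w1.png

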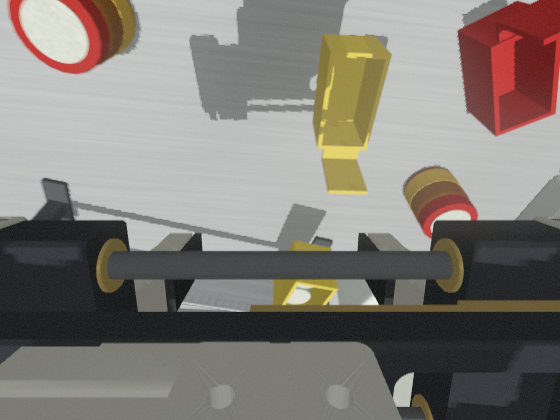

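The wrist view shows the bin at (345,110) with its tongue at (345,170). Joint 6 has run onto its limit and joint 3 is near its own, so I fit the kinematics and choose the flipped grasp.

```bash
cat >> h.py <<'E'
from scipy.optimize import least_squares
LO=np.array([-3.07,-1.43,-1.02,-3.03,-3.05,-3.03]);HI=np.array([3.07,2.12,1.25,1.67,0,3.03])
def X(ax,a): 
    T=np.eye(4);T[:3,:3]=R.from_euler(ax,a).as_matrix();return T
def L(x,y,z):
    T=np.eye(4);T[:3,3]=[x,y,z];return T
def fk(q,k,s4=1,s6=1):
    a1,h,L2,A,B,L6,c6=k
    return X('z',q[0])@L(a1,0,h)@X('y',q[1])@L(0,0,L2)@X('y',-q[2])@L(A,0,B)@X('x',s4*q[3])@X('y',-q[4])@L(L6,0,0)@X('y',np.pi/2)@X('z',s6*q[5]+c6)
def terr(Ta,Tb): return np.r_[(Ta[:3,3]-Tb[:3,3]),.2*R.from_matrix(Ta[:3,:3].T@Tb[:3,:3]).as_rotvec()]
E
cat > kin.py <<'E'
from h import *
D=[([.23750049,-.63142691,.24771814],[3.14012540,-.00016757,-2.78195801],[-.922887277,.359336537,.0111713942,-.0002727,-1.22408555,-.28818168]),
([.41126297,-.34501336,.24977292],[3.14138020,-6.39e-05,-2.78188417],[-.332741843,.130601705,-.290346784,-.000134,-1.15003269,-.878291088]),
([.38839444,-.09593778,.24214976],[3.14022124,.51577487,-3.05876572],[.39461502,-.47528889,-.98837873,.27715411,-.58018287,-2.07767574]),
([.43576714,.17254612,.23199911],[3.14099213,.48456689,-3.04035657],[1.00730277,-.23764827,-1.01518957,.70704519,-.59904284,-3.03106809])]
Ts=[]
for p,e,q in D:
    T=np.eye(4);T[:3,:3]=R.from_euler('xyz',e).as_matrix();T[:3,3]=p;Ts.append((T,np.array(q)))
best=None
for s4 in(1,-1):
  for s6 in(1,-1):
    for c in np.arange(0,6.2,1.5708):
      r=least_squares(lambda k:np.concatenate([terr(fk(q,k,s4,s6),T) for T,q in Ts]),[.05,.3,.35,.35,.05,.25,c])
      if best is None or r.cost<best[0]-1e-9: best=(r.cost,s4,s6,r.x,abs(r.fun).max())
print(best);np.savez('kin.npz',k=best[3],s=best[1:3])
E
python3 kin.py
```

```text
(np.float64(0.04449550383311567), -1, -1, array([ 0.03405477,  0.12116563,  0.92566312,  0.26001536,  0.19275315,
        0.84624333, -1.57079628]), np.float64(0.19141973571209334))
```

```bash
sed -i '/^best=None/,$d' kin.py; cat >> kin.py <<'E'
for s4 in(1,-1):
  for s6 in(1,-1):
    Q=[T[:3,:3].T@fk(q,[0]*7,s4,s6)[:3,:3] for T,q in Ts]
    print(s4,s6,[np.round(R.from_matrix(x).as_rotvec(),3) for x in Q])
E
python3 kin.py
```

```text
1 1 [array([0.   , 0.   , 0.994]), array([ 0.   ,  0.   , -0.186]), array([-0.258, -0.258, -2.099]), array([0.786, 0.786, 2.818])]
1 -1 [array([1.000e-03, 0.000e+00, 1.571e+00]), array([ 0.   , -0.   ,  1.571]), array([-0.099,  0.346,  2.02 ]), array([0.654, 0.818, 2.622])]
-1 1 [array([0.   , 0.   , 0.994]), array([ 0.   ,  0.   , -0.186]), array([-0.   ,  0.   , -2.585]), array([ 0.   , -0.   ,  1.792])]
-1 -1 [array([0.   , 0.   , 1.571]), array([ 0.   , -0.   ,  1.571]), array([0.   , 0.   , 1.571]), array([ 0.   , -0.   ,  1.571])]
```

```bash
cat >> kin.py <<'E'
M=[];b=[]
for T,q in Ts:
    r1=X('z',q[0])[:3,:3];r2=r1@X('y',q[1])[:3,:3];r3=r2@X('y',-q[2])[:3,:3]
    M.append(np.c_[r1[:,0],[0,0,1],r2[:,2],r3[:,0],r3[:,2],T[:3,2]]);b.append(T[:3,3])
M=np.vstack(M);b=np.hstack(b);x,_,rk,sv=np.linalg.lstsq(M,b,rcond=1e-4);print(x,rk,sv,np.round(M@x-b,4))
E
python3 kin.py|tail -3
```

```text
-1 -1 [array([0.   , 0.   , 1.571]), array([ 0.   , -0.   ,  1.571]), array([0.   , 0.   , 1.571]), array([ 0.   , -0.   ,  1.571])]
[0.03405498 0.12116556 0.92566281 0.26001526 0.19275302 0.84624287] 6 [3.91773046 2.82525449 0.69215782 0.35242327 0.21300712 0.1437653 ] [ 0.1661  0.0985 -0.0138  0.0335  0.1914  0.0126 -0.0357  0.1053  0.0062
  0.0294 -0.0167 -0.0051]
```

```bash
sed -i 's/np.c_\[r1\[:,0\]/np.c_[r1[:,0],r1[:,1]/' kin.py; python3 kin.py|tail -2
```

```text
0.1436166 ] [-0.0066  0.0098 -0.0037  0.0138 -0.0041  0.0134 -0.0038  0.0071 -0.0127
  0.0069 -0.0066  0.003 ]
```

```bash
cat >> kin.py <<'E'
print('---')
C={}
for T,q in Ts:
    r1=X('z',q[0])[:3,:3];r2=r1@X('y',q[1])[:3,:3];r3=r2@X('y',-q[2])[:3,:3];r4=r3@X('x',-q[3])[:3,:3];r5=r4@X('y',-q[4])[:3,:3]
    for n,v in dict(r2x=r2[:,0],r4y=r4[:,1],r4z=r4[:,2],r5z=r5[:,2],tx=T[:3,0],ty=T[:3,1]).items(): C.setdefault(n,[]).append(v)
import itertools
for m in (1,2):
  for c in itertools.combinations(C,m):
    MM=np.c_[M,np.array([np.hstack(C[n]) for n in c]).T];x,*_=np.linalg.lstsq(MM,b,rcond=1e-6);e=abs(MM@x-b).max()
    if e<.006: print(c,np.round(x,3),round(e,5))
E
python3 kin.py|sed -n '/---/,$p'
```

```text
---
('r4y',) [-0.     0.     0.199  0.602  0.464 -0.     0.356 -0.192] 0.0
('r2x', 'r4y') [-0.     0.     0.199  0.602  0.464 -0.     0.356 -0.    -0.192] 0.0
('r4y', 'r4z') [-0.     0.     0.199  0.602  0.464 -0.     0.356 -0.192 -0.   ] 0.0
('r4y', 'r5z') [-0.     0.     0.199  0.602  0.464 -0.     0.356 -0.192 -0.   ] 0.0
('r4y', 'tx') [-0.     0.     0.199  0.602  0.464 -0.     0.356 -0.192  0.   ] 0.0
('r4y', 'ty') [-0.     0.     0.199  0.602  0.464 -0.     0.356 -0.192  0.   ] 0.0
```

```bash
cat >> h.py <<'E'
def FK(q): return X('z',q[0])@L(0,0,.199)@X('y',q[1])@L(0,0,.602)@X('y',-q[2])@L(.464,0,0)@X('x',-q[3])@L(0,-.192,0)@X('y',-q[4])@L(.356,0,0)@X('y',np.pi/2)@X('z',-q[5]-np.pi/2)
def ik(T,n=12):
    best=None;rng=np.random.default_rng(0)
    base=np.array([.5,0,-.5,.2,-1,0])
    for i in range(n):
        s=np.clip(base+rng.normal(0,.6,6)*[1,.5,.5,1,.7,3],LO+.02,HI-.02)
        r=least_squares(lambda q:terr(FK(q),T),s,bounds=(LO,HI))
        if r.cost<1e-10:
            m=np.minimum(r.x-LO,HI-r.x).min()
            if best is None or m>best[0]+.01: best=(m,r.x)
    return best
GR=np.array([.647,.0336,.13]);GYAW=-.203
def railbin(tx,tz,th,ty=0.):  # bin pose with tongue corner at (tx,ty,tz) mm in groove frame, raise th deg
    Tg=L(*GR)@X('z',GYAW);return Tg@L(tx/1000,ty/1000,tz/1000)@X('y',np.radians(th))@L(-.045,0,-.054)
FL=X('z',np.pi)
E
python3 - <<'E'
from h import *
B=binT(*BIN,0,BYAW,0);up=L(0,0,.09)
for a in(20,30,40):
  for fl in (np.eye(4),FL):
    G=graspT(np.radians(a))@fl;o=[]
    for n,T in dict(above=up@B@G,grasp=B@G,ins=railbin(-40,0,42)@G,in2=railbin(0,5,42)@G,hang=railbin(-3,0,0)@G).items():
        r=ik(T,8);o.append((n,None if r is None else (round(r[0],2),np.round(r[1],2).tolist())))
    print(a,fl[0,0]);[print('  ',*x) for x in o]
E
```

```text
20 1.0
   above None
   grasp None
   ins (np.float64(1.0), [0.31, 0.45, -0.02, -0.19, -1.44, -2.03])
   in2 (np.float64(1.02), [0.28, 0.51, 0.07, -0.18, -1.48, -2.01])
   hang (np.float64(0.13), [0.46, 0.17, -0.88, 0.72, -0.33, -2.9])
20 -1.0
   above None
   grasp None
   ins (np.float64(1.0), [0.31, 0.45, -0.02, -0.19, -1.44, 1.11])
   in2 (np.float64(1.09), [0.28, 0.51, 0.07, -0.18, -1.48, 1.13])
   hang (np.float64(0.14), [0.46, 0.17, -0.88, 0.72, -0.33, 0.24])
30 1.0
   above None
   grasp None
   ins (np.float64(0.85), [0.36, 0.35, -0.17, -0.12, -1.23, -2.09])
   in2 (np.float64(0.94), [0.33, 0.4, -0.08, -0.11, -1.27, -2.06])
   hang None
30 -1.0
   above None
   grasp None
   ins (np.float64(0.85), [0.36, 0.35, -0.17, -0.12, -1.23, 1.05])
   in2 (np.float64(0.94), [0.33, 0.4, -0.08, -0.11, -1.27, 1.08])
   hang None
40 1.0
   above None
   grasp None
   ins (np.float64(0.69), [0.43, 0.25, -0.33, -0.02, -1.01, -2.19])
   in2 (np.float64(0.78), [0.39, 0.31, -0.24, -0.02, -1.05, -2.15])
   hang None
40 -1.0
   above None
   grasp None
   ins (np.float64(0.69), [0.43, 0.25, -0.33, -0.02, -1.01, 0.95])
   in2 (np.float64(0.78), [0.39, 0.31, -0.24, -0.02, -1.05, 0.99])
   hang None
```

```bash
cat >> h.py <<'E'
def graspG(a,gx=-.018,gz=.042,gy=0):
    T=graspT(np.radians(a));d=T[:3,2];T[:3,3]=np.array([gx,gy,gz])-.003*d;return T@FL
def ik2(T,n=14):
    best=(9,None);rng=np.random.default_rng(1)
    for i in range(n):
        s=rng.uniform([-.5,-.5,-1,-1.2,-1.6,-.5],[1.5,.8,.3,1.5,-.1,2])
        r=least_squares(lambda q:terr(FK(q),T),s,bounds=(LO+.015,HI-.015))
        if r.cost<best[0]: best=(r.cost,r.x)
        if r.cost<1e-10: break
    return best
E
time python3 - <<'E'
from h import *
B=binT(*BIN,0,BYAW,0)
for a in(0,8,15,20,25):
  o=[]
  for gx in(-.018,-.028):
    G=graspG(a,gx)
    for T in (L(0,0,.07)@B@G,B@G): c,q=ik2(T);o.append((round(1000*np.sqrt(2*c),1),np.round(q,2).tolist()))
  print(a,*o,sep='\n   ')
print('hang')
for a in (15,20,25,30):
  for ty in(-60,0,50):
    for th in (0,8): c,q=ik2(railbin(-3,0,th,ty)@graspG(a,-.028),8);print(a,ty,th,round(1000*np.sqrt(2*c),1),np.round(q,2).tolist())
E
```

```text
0
   (np.float64(0.0), [0.94, 0.16, -0.61, 0.0, -0.8, 0.71])
   (np.float64(0.0), [0.94, 0.27, -0.69, 0.0, -0.62, 0.71])
   (np.float64(0.0), [0.96, 0.14, -0.63, 0.0, -0.8, 0.69])
   (np.float64(0.0), [0.96, 0.25, -0.71, -0.0, -0.61, 0.69])
8
   (np.float64(0.0), [1.03, 0.09, -0.78, 0.19, -0.63, 0.47])
   (np.float64(0.0), [1.02, 0.21, -0.9, 0.3, -0.39, 0.37])
   (np.float64(0.0), [1.05, 0.07, -0.8, 0.2, -0.63, 0.45])
   (np.float64(0.0), [1.04, 0.2, -0.92, 0.3, -0.39, 0.34])
15
   (np.float64(0.0), [1.08, 0.03, -0.97, 0.5, -0.47, 0.15])
   (np.float64(14.0), [1.01, 0.18, -1.0, 0.55, -0.31, 0.13])
   (np.float64(0.0), [1.1, 0.02, -0.99, 0.5, -0.48, 0.12])
   (np.float64(15.8), [1.04, 0.17, -1.0, 0.51, -0.33, 0.14])
20
   (np.float64(12.0), [1.08, 0.02, -1.0, 0.6, -0.46, 0.05])
   (np.float64(30.5), [1.02, 0.18, -1.0, 0.58, -0.33, 0.09])
   (np.float64(13.9), [1.11, 0.01, -1.0, 0.57, -0.48, 0.05])
   (np.float64(32.3), [1.04, 0.17, -1.0, 0.54, -0.34, 0.11])
25
   (np.float64(28.0), [1.09, 0.02, -1.0, 0.63, -0.48, 0.01])
   (np.float64(46.9), [1.02, 0.18, -1.0, 0.62, -0.35, 0.05])
   (
[... 676 characters left out ...]
]
20 50 8 0.0 [0.58, 0.23, -0.6, 0.26, -0.62, 0.58]
25 -60 0 10.2 [0.28, 0.11, -1.0, 1.02, -0.21, 0.11]
25 -60 8 0.0 [0.42, 0.13, -0.79, 0.42, -0.44, 0.59]
25 0 0 6.5 [0.34, 0.13, -1.0, 1.2, -0.23, -0.13]
25 0 8 0.0 [0.52, 0.16, -0.77, 0.46, -0.46, 0.45]
25 50 0 0.4 [0.35, 0.16, -1.0, 1.42, -0.23, -0.36]
25 50 8 0.0 [0.6, 0.19, -0.73, 0.47, -0.48, 0.37]
30 -60 0 26.7 [0.27, 0.1, -1.0, 1.05, -0.21, 0.09]
30 -60 8 0.0 [0.33, 0.1, -0.97, 0.87, -0.25, 0.21]
30 0 0 22.3 [0.34, 0.13, -1.0, 1.26, -0.25, -0.18]
30 0 8 0.0 [0.45, 0.13, -0.94, 0.89, -0.3, 0.09]
30 50 0 14.9 [0.34, 0.16, -1.0, 1.51, -0.26, -0.44]
30 50 8 0.0 [0.54, 0.16, -0.9, 0.87, -0.34, 0.03]
real	0m3.453s
user	0m3.975s
sys	0m0.052s
```

```bash
cat > plan.py <<'E'
import numpy as np, sys, heapq
a,gx,gz=map(float,sys.argv[1:4])
def seg(x0,x1,z0,z1,s=1.):
    xs=np.arange(x0,x1+.1,s);zs=np.arange(z0,z1+.1,s)
    return np.vstack([np.c_[xs,xs*0+z0],np.c_[xs,xs*0+z1],np.c_[zs*0+x0,zs],np.c_[zs*0+x1,zs]])
pts=np.vstack([seg(-90,0,-54,6),seg(0,16,0,4),seg(12,16,0,57)])
ar=np.radians(a);d=np.array([np.sin(ar),-np.cos(ar)]);p=np.array([np.cos(ar),np.sin(ar)])
b=seg(-39,39,47,130);body=np.array([gx-45,gz-54])-b[:,1:]*d+b[:,:1]*p
pts=np.vstack([pts,body])
TX=np.arange(-70,4,1.);TZ=np.arange(-25,30,1.);TH=np.arange(0,51,2.)
C=np.zeros((len(TX),len(TZ),len(TH)))
def sd(P,r):
    dx=np.maximum(r[0]-P[...,0],P[...,0]-r[1]);dz=np.maximum(r[2]-P[...,1],P[...,1]-r[3])
    return np.where((dx<0)&(dz<0),np.maximum(dx,dz),np.hypot(np.maximum(dx,0),np.maximum(dz,0)))
for k,t in enumerate(TH):
    c,s=np.cos(np.radians(t)),np.sin(np.radians(t));q=np.c_[pts[:,0]*c+pts[:,1]*s,-pts[:,0]*s+pts[:,1]*c]
    for i,x in enumerate(TX):
        Q=q[None]+np.stack([np.full(len(TZ),x),TZ],-1)[:,None]
        C[i,:,k]=np.minimum(sd(Q,(0,5,-65,0)),sd(Q,(0,5,45,70))).min(1)
st=(5,int(np.argmin(abs(TZ-0))),21);go=(int(np.argmin(abs(TX+2))),int(np.argmin(abs(TZ-1))),0)
# Dijkstra with penalty for low clearance
w=1+30*np.exp(-np.maximum(C,0)/1.5);D={st:0};pr={};H=[(0,st)]
while H:
    dd,n=heapq.heappop(H)
    if n==go: break
    if dd>D[n]: continue
    for m in np.ndindex(3,3,3):
        v=tuple(n[j]+m[j]-1 for j in range(3))
        if min(v)<0 or v[0]>=len(TX) or v[1]>=len(TZ) or v[2]>=len(TH) or C[v]<=.3: continue
        nd=dd+w[v]*np.linalg.norm(np.array(m)-1)
        if nd<D.get(v,1e9): D[v]=nd;pr[v]=n;heapq.heappush(H,(nd,v))
if go not in pr: print('no path');sys.exit()
path=[go]
while path[-1]!=st: path.append(pr[path[-1]])
path=path[::-1];cl=[C[v] for v in path];print('min',min(cl[:-4]),len(path))
for v in path[::3]+[go]: print((TX[v[0]],TZ[v[1]],TH[v[2]]),round(C[v],1),end=' ')
print()
E
for g in "9 -33 43" "9 -33 50" "20 -28 42";do echo $g; python3 plan.py $g;done
```

```text
9 -33 43
min 4.174498594699159 68
(np.float64(-65.0), np.float64(0.0), np.float64(42.0)) 20.1 (np.float64(-62.0), np.float64(0.0), np.float64(42.0)) 17.9 (np.float64(-59.0), np.float64(0.0), np.float64(42.0)) 15.9 (np.float64(-56.0), np.float64(0.0), np.float64(42.0)) 13.9 (np.float64(-53.0), np.float64(0.0), np.float64(42.0)) 12.2 (np.float64(-50.0), np.float64(0.0), np.float64(42.0)) 11.1 (np.float64(-47.0), np.float64(0.0), np.float64(42.0)) 10.7 (np.float64(-44.0), np.float64(0.0), np.float64(42.0)) 10.7 (np.float64(-41.0), np.float64(0.0), np.float64(42.0)) 10.7 (np.float64(-38.0), np.float64(0.0), np.float64(42.0)) 11.4 (np.float64(-35.0), np.float64(2.0), np.float64(42.0)) 11.2 (np.float64(-32.0), np.float64(5.0), np.float64(42.0)) 11.1 (np.float64(-29.0), np.float64(8.0), np.float64(42.0)) 10.9 (np.float64(-26.0), np.float64(11.0), np.float64(42.0)) 10.7 (np.float64(-23.0), np.float64(13.0), np.float64(38.0)) 9.6 (np.float64(-20.0), np.float64(14.0), np.float64(34.0)) 8.4 (np.float64(-17.0), np.float64(14.0), np.float64(28.0)) 7.1 (np.float64(-14.0), np.float64(14.0), np.floa
[... 2588 characters left out ...]
at64(-29.0), np.float64(8.0), np.float64(42.0)) 10.9 (np.float64(-26.0), np.float64(11.0), np.float64(42.0)) 10.7 (np.float64(-23.0), np.float64(13.0), np.float64(38.0)) 9.6 (np.float64(-20.0), np.float64(14.0), np.float64(34.0)) 8.4 (np.float64(-17.0), np.float64(14.0), np.float64(28.0)) 7.1 (np.float64(-14.0), np.float64(14.0), np.float64(24.0)) 7.3 (np.float64(-11.0), np.float64(14.0), np.float64(20.0)) 7.6 (np.float64(-8.0), np.float64(11.0), np.float64(14.0)) 7.5 (np.float64(-6.0), np.float64(8.0), np.float64(8.0)) 6.3 (np.float64(-4.0), np.float64(5.0), np.float64(2.0)) 4.2 (np.float64(-2.0), np.float64(2.0), np.float64(0.0)) 2.0 (np.float64(-2.0), np.float64(1.0), np.float64(0.0)) 1.0
```

```bash
cat >> h.py <<'E'
GX,GZ,TA=-.030,.043,9
def gT(gy=0): return graspG(TA,GX,GZ,gy)@FL
E
python3 - <<'E'
from h import *
B=binT(*BIN,0,BYAW,0);T,s=cur();print(terr(FK(s['q']),T).round(4))
for n,h in(('above',.09),('G',0)):
    X1=L(0,0,h)@B@gT();c=min((least_squares(lambda q:terr(FK(q),X1),s['q']+[0,0,.1,-.2,0,.2],bounds=(LO,HI)) ,),key=lambda r:r.cost)
    print(n,delta(T,X1),c.cost,c.x.round(2))
for w in [(-65,0,42),(-26,11,42),(-11,14,20),(-2,2,0)]:
    c,q=ik2(railbin(*w)@gT()@FL);print(w,c,q.round(2))
E
```

```text
[ 0.0003  0.0002  0.0004  0.     -0.     -0.    ]
above [7.58e+01 6.24e+01 6.62e+01 5.00e-03 3.25e-01 2.00e-02] 7.473999545865751e-23 [ 1.07  0.03 -0.8   0.21 -0.67 -2.72]
G [1.175e+02 6.250e+01 1.459e+02 5.000e-03 3.250e-01 2.000e-02] 6.437509889876657e-20 [ 1.05  0.18 -0.96  0.37 -0.36 -2.88]
(-65, 0, 42) 9.93087164606178e-28 [ 0.29  0.51  0.05 -0.26 -1.63  1.13]
(-26, 11, 42) 3.1236477510623284e-17 [ 0.27  0.56  0.16 -0.25 -1.69  1.14]
(-11, 14, 20) 4.328766959316786e-20 [ 0.37  0.36 -0.17 -0.11 -1.21  1.05]
(-2, 2, 0) 4.702979257467451e-21 [ 0.49  0.23 -0.57  0.16 -0.66  0.76]
```

Emit:
jog_arm:
  targets:
    - {"dx": 0,"dy": 0,"dz": 0,"rx": 0.005,"ry": 0.125,"rz": 0.02,"gripper": 0}
    - {"dx": 25,"dy": 20,"dz": 15,"rx": 0.005,"ry": 0.25,"rz": 0.02,"gripper": 0}
    - {"dx": 50,"dy": 40,"dz": 40,"rx": 0.005,"ry": 0.325,"rz": 0.02,"gripper": 0}
    - {"dx": 76,"dy": 62,"dz": 66,"rx": 0.005,"ry": 0.325,"rz": 0.02,"gripper": 0}
    - {"dx": 76,"dy": 62,"dz": 66,"rx": 0.005,"ry": 0.325,"rz": 0.02,"gripper": 0}
    - {"dx": 76,"dy": 62,"dz": 66,"rx": 0.005,"ry": 0.325,"rz": 0.02,"gripper": 0}
    - {"dx": 76,"dy": 62,"dz": 66,"rx": 0.005,"ry": 0.325,"rz": 0.02,"gripper": 0}
    - {"dx": 76,"dy": 62,"dz": 66,"rx": 0.005,"ry": 0.325,"rz": 0.02,"gripper": 0}

```text
t: 2.82
eef_pos: [0.3937, 0.227, 0.1392]
ee_rot: [3.138, 0.16, -3.068]
force: [-0.2, -0.0, -0.5]
width: 0.0875
gripper_force: 0.0
```

```bash
python3 - <<'E'
from h import *
B=binT(*BIN,0,BYAW,0);T,s=cur();print(s['q'].round(2),delta(T,B@gT()))
E
```

```text
[ 1.06  0.02 -0.8   0.21 -0.68 -2.72] [ 1.47e+01  5.00e+00  9.21e+01  2.00e-03  3.00e-03 -1.10e-02]
```

Descend and close.

Emit:
jog_arm:
  targets:
    - {"dx": 2,"dy": 5,"dz": 12,"rx": 0,"ry": 0,"rz": -0.01,"gripper": 0}
    - {"dx": 4,"dy": 5,"dz": 26,"rx": 0,"ry": 0,"rz": -0.01,"gripper": 0}
    - {"dx": 6,"dy": 5,"dz": 40,"rx": 0,"ry": 0,"rz": -0.01,"gripper": 0}
    - {"dx": 8,"dy": 5,"dz": 54,"rx": 0,"ry": 0,"rz": -0.01,"gripper": 0}
    - {"dx": 11,"dy": 5,"dz": 68,"rx": 0,"ry": 0,"rz": -0.01,"gripper": 0}
    - {"dx": 13,"dy": 5,"dz": 82,"rx": 0,"ry": 0,"rz": -0.01,"gripper": 0}
    - {"dx": 14.5,"dy": 5,"dz": 92,"rx": 0,"ry": 0,"rz": -0.01,"gripper": 0}
    - {"dx": 14.5,"dy": 5,"dz": 92,"rx": 0,"ry": 0,"rz": -0.01,"gripper": 0}

```text
t: 3.48
eef_pos: [0.3931, 0.2314, 0.0448]
ee_rot: [3.141, 0.158, -3.058]
force: [-0.3, -0.6, -0.1]
width: 0.0876
gripper_force: 0.0
```

Emit:
jog_arm:
  force: 20
  targets:
    - {"dx": 0,"dy": 0,"dz": 0,"rx": 0,"ry": 0,"rz": 0,"gripper": 0.35}
    - {"dx": 0,"dy": 0,"dz": 0,"rx": 0,"ry": 0,"rz": 0,"gripper": 0.4}
    - {"dx": 0,"dy": 0,"dz": 0,"rx": 0,"ry": 0,"rz": 0,"gripper": 0.5}
    - {"dx": 0,"dy": 0,"dz": 0,"rx": 0,"ry": 0,"rz": 0,"gripper": 0.6}
    - {"dx": 0,"dy": 0,"dz": 0,"rx": 0,"ry": 0,"rz": 0,"gripper": 0.6}
    - {"dx": 0,"dy": 0,"dz": 0,"rx": 0,"ry": 0,"rz": 0,"gripper": 0.6}
    - {"dx": 0,"dy": 0,"dz": 0,"rx": 0,"ry": 0,"rz": 0,"gripper": 0.6}
    - {"dx": 0,"dy": 0,"dz": 0,"rx": 0,"ry": 0,"rz": 0,"gripper": 0.6}

```text
t: 4.15
eef_pos: [0.3933, 0.2328, 0.0454]
ee_rot: [3.14, 0.159, -3.058]
force: [-2.5, 0.1, 6.0]
width: 0.0499
gripper_force: 19.9
```

Emit:
jog_arm:
  force: 30
  targets:
    - {"dx": -1.6,"dy": 0,"dz": -10,"rx": 0,"ry": 0,"rz": 0,"gripper": 0.6}
    - {"dx": -4,"dy": 0,"dz": -25,"rx": 0,"ry": 0,"rz": 0,"gripper": 0.6}
    - {"dx": -7,"dy": 0,"dz": -45,"rx": 0,"ry": 0,"rz": 0,"gripper": 0.6}
    - {"dx": -10,"dy": 0,"dz": -65,"rx": 0,"ry": 0,"rz": 0,"gripper": 0.6}
    - {"dx": -13,"dy": 0,"dz": -85,"rx": 0,"ry": 0,"rz": 0,"gripper": 0.6}
    - {"dx": -16,"dy": 0,"dz": -105,"rx": 0,"ry": 0,"rz": 0,"gripper": 0.6}
    - {"dx": -19,"dy": 0,"dz": -119,"rx": 0,"ry": 0,"rz": 0,"gripper": 0.6}
    - {"dx": -19,"dy": 0,"dz": -119,"rx": 0,"ry": 0,"rz": 0,"gripper": 0.6}

```text
t: 4.82
eef_pos: [0.394, 0.2338, 0.1683]
ee_rot: [3.136, 0.161, -3.058]
force: [0.4, 0.9, -1.4]
width: 0.0498
gripper_force: 29.9
```

```bash
cat > seq.py <<'E'
from h import *
import sys
# args: list of "tx,tz,th,ty"
T,s=cur();print(s['t'],s['q'].round(2),s['width'])
GT=gT()
try: GT=np.load('gt.npy')
except: pass
q=s['q']
for w in sys.argv[1:]:
    X1=railbin(*map(float,w.split(',')))@GT;r=least_squares(lambda q:terr(FK(q),X1),np.clip(q,LO+.001,HI-.001),bounds=(LO,HI));q=r.x
    print(w,delta(T,X1).tolist(),'ok' if r.cost<1e-8 else r.cost,q.round(2),X1[:3,3].round(3))
E
python3 seq.py -- 2>/dev/null; python3 seq.py -110,60,0,0 -100,0,42,0 -65,0,42,0 -26,11,42,0 -11,14,20,0 -2,2,0,0
```

```text
4.8167 [ 1.07 -0.02 -0.74  0.19 -0.76 -2.69] 0.04977518173202222
4.8167 [ 1.07 -0.02 -0.74  0.19 -0.76 -2.69] 0.04977518173202222
-110,60,0,0 [-58.9, -168.2, -5.1, 0.051, 0.003, 0.283] ok [ 0.67 -0.01 -0.69  0.17 -0.79 -2.55] [0.465 0.071 0.182]
-100,0,42,0 [-80.4, -175.0, 5.9, -0.055, 0.731, 0.289] ok [ 0.32  0.46 -0.03 -0.27 -1.59 -2.02] [0.489 0.066 0.175]
-65,0,42,0 [-113.5, -184.9, 11.2, -0.055, 0.731, 0.289] ok [ 0.29  0.51  0.05 -0.26 -1.63 -2.01] [0.523 0.059 0.175]
-26,11,42,0 [-152.2, -195.9, 6.3, -0.055, 0.731, 0.289] ok [ 0.27  0.56  0.16 -0.25 -1.69 -2.  ] [0.561 0.051 0.186]
-11,14,20,0 [-151.1, -196.9, 29.7, 0.001, 0.35, 0.289] ok [ 0.37  0.36 -0.17 -0.11 -1.21 -2.09] [0.564 0.051 0.162]
-2,2,0,0 [-151.8, -199.1, 68.6, 0.051, 0.003, 0.283] ok [ 0.49  0.23 -0.57  0.16 -0.66 -2.39] [0.571 0.049 0.124]
```

Emit:
jog_arm:
  targets:
    - {"dx": -10,"dy": -20,"dz": 0,"rx": -0.007,"ry": 0.09,"rz": 0.036,"gripper": 0.6}
    - {"dx": -20,"dy": -44,"dz": 1,"rx": -0.014,"ry": 0.18,"rz": 0.072,"gripper": 0.6}
    - {"dx": -30,"dy": -66,"dz": 2,"rx": -0.021,"ry": 0.28,"rz": 0.11,"gripper": 0.6}
    - {"dx": -40,"dy": -88,"dz": 3,"rx": -0.028,"ry": 0.37,"rz": 0.145,"gripper": 0.6}
    - {"dx": -50,"dy": -110,"dz": 4,"rx": -0.035,"ry": 0.46,"rz": 0.18,"gripper": 0.6}
    - {"dx": -60,"dy": -132,"dz": 5,"rx": -0.042,"ry": 0.55,"rz": 0.22,"gripper": 0.6}
    - {"dx": -70,"dy": -154,"dz": 6,"rx": -0.049,"ry": 0.64,"rz": 0.255,"gripper": 0.6}
    - {"dx": -80,"dy": -175,"dz": 6,"rx": -0.055,"ry": 0.73,"rz": 0.289,"gripper": 0.6}

```text
t: 5.48
eef_pos: [0.4882, 0.0634, 0.1709]
ee_rot: [-3.136, -0.581, 2.932]
force: [0.8, 2.3, -2.0]
width: 0.0502
gripper_force: 29.9
```

```bash
python3 seq.py -100,0,42,0 -80,0,42,0; python3 - <<'E'
from h import *
f=grab('top');g=grab('scene');T,s=cur()
a=cv2.resize(g['frame'][120:300,190:390],None,fx=2,fy=2,interpolation=cv2.INTER_CUBIC);b=cv2.resize(f['frame'][110:290,200:390],None,fx=2,fy=2,interpolation=cv2.INTER_CUBIC)
cv2.imwrite('pics/ins.png',np.hstack([a,b])[...,::-1])
E
```

```text
5.4833 [ 0.31  0.47 -0.03 -0.27 -1.59 -2.02] 0.05016511732262198
-100,0,42,0 [1.9, 2.8, -3.1, -0.002, -0.005, -0.005] ok [ 0.32  0.46 -0.03 -0.27 -1.59 -2.02] [0.489 0.066 0.175]
-80,0,42,0 [-14.8, 2.8, -14.1, -0.002, -0.005, -0.005] ok [ 0.3   0.49  0.02 -0.27 -1.61 -2.02] [0.508 0.062 0.175]
```

View pics/ins.png

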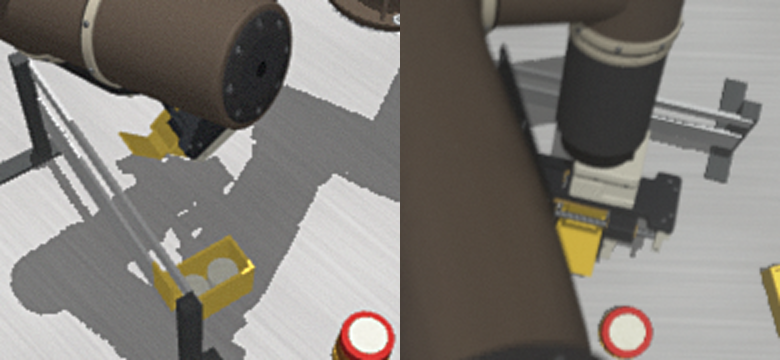

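The left half (scene view) shows the bin held front-up, with the tongue toward the rail at (130,140). I overlay the model to check for slip.

```bash
cat > ov.py <<'E'
from h import *
import sys
def overlay(name,out,box,k):
    g=grab(name);T,s=cur();im=g['frame'].copy();u0,u1,v0,v1=box
    im=cv2.resize(im[v0:v1,u0:u1],None,fx=k,fy=k,interpolation=cv2.INTER_CUBIC)
    GT=gT()
    B=T@np.linalg.inv(GT);Tg=L(*GR)@X('z',GYAW)
    bars=[np.array([[x,y,z] for x in(0,5) for y in(-147,150) for z in zz])/1000 for zz in((-65,0),(45,70))]
    def draw(b,M,c):
        p=((proj(g,b@M[:3,:3].T+M[:3,3])-[u0,v0]+.5)*k-.5).astype(int)
        for i in range(8):
            for j in(1,2,4):
                if not i&j: cv2.line(im,tuple(map(int,p[i])),tuple(map(int,p[i|j])),c,1)
    for b in PARTS: draw(b,B,(0,0,255))
    for b in bars: draw(b,Tg,(0,255,0))
    cv2.imwrite(out,im[...,::-1]);print('tongue in groove',(np.linalg.inv(Tg)@B@np.array([.045,0,.054,1])).round(4))
if __name__=='__main__': overlay('scene',sys.argv[1],(190,340,130,280),4)
E
python3 ov.py pics/ov1.png
```

```text
tongue in groove [-0.1003 -0.0043 -0.0073  1.    ]
```

View pics/ov1.png

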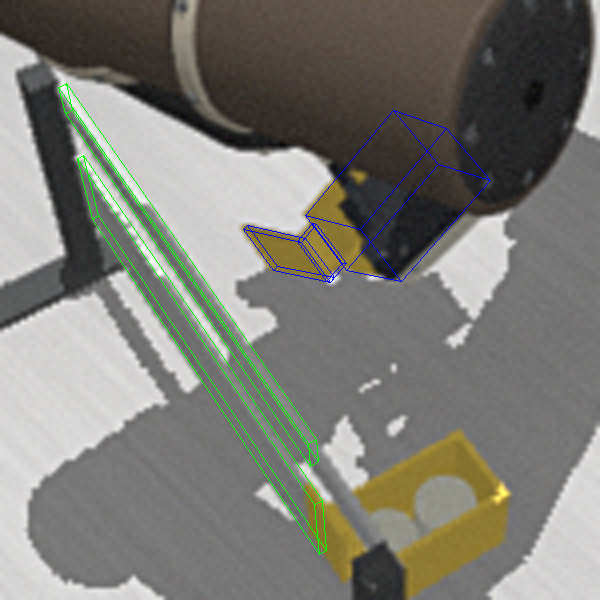

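The overlay matches both the bin and the rail. Now feed in.

```bash
python3 seq.py -45,0,42,0 -38,0,42,0 -32,5,42,0 -26,11,42,0
```

```text
5.6333 [ 0.31  0.47 -0.03 -0.27 -1.59 -2.02] 0.05014865524430566
-45,0,42,0 [-42.1, 3.8, -36.1, -0.004, -0.007, -0.009] ok [ 0.28  0.54  0.1  -0.26 -1.65 -2.  ] [0.543 0.055 0.175]
-38,0,42,0 [-47.9, 3.9, -39.9, -0.004, -0.007, -0.009] ok [ 0.27  0.55  0.12 -0.25 -1.66 -2.  ] [0.55  0.054 0.175]
-32,5,42,0 [-50.2, 3.9, -47.4, -0.004, -0.007, -0.009] ok [ 0.27  0.56  0.14 -0.25 -1.67 -2.  ] [0.555 0.052 0.18 ]
-26,11,42,0 [-51.9, 3.9, -55.7, -0.004, -0.007, -0.009] ok [ 0.27  0.56  0.16 -0.25 -1.69 -2.  ] [0.561 0.051 0.186]
```

Emit:
jog_arm:
  targets:
    - {"dx": -8,"dy": 2,"dz": -10,"rx": -0.004,"ry": -0.007,"rz": -0.009,"gripper": 0.6}
    - {"dx": -16,"dy": 4,"dz": -17,"rx": -0.004,"ry": -0.007,"rz": -0.009,"gripper": 0.6}
    - {"dx": -24,"dy": 4,"dz": -23,"rx": -0.004,"ry": -0.007,"rz": -0.009,"gripper": 0.6}
    - {"dx": -32,"dy": 4,"dz": -29,"rx": -0.004,"ry": -0.007,"rz": -0.009,"gripper": 0.6}
    - {"dx": -42,"dy": 4,"dz": -36,"rx": -0.004,"ry": -0.007,"rz": -0.009,"gripper": 0.6}
    - {"dx": -48,"dy": 4,"dz": -40,"rx": -0.004,"ry": -0.007,"rz": -0.009,"gripper": 0.6}
    - {"dx": -50,"dy": 4,"dz": -47,"rx": -0.004,"ry": -0.007,"rz": -0.009,"gripper": 0.6}
    - {"dx": -52,"dy": 4,"dz": -56,"rx": -0.004,"ry": -0.007,"rz": -0.009,"gripper": 0.6}

```text
t: 6.3
eef_pos: [0.5608, 0.0539, 0.1905]
ee_rot: [3.138, -0.571, 2.946]
force: [-0.3, 0.4, -2.3]
width: 0.0494
gripper_force: 29.9
```

```bash
python3 ov.py pics/ov2.png; python3 seq.py -26,11,42,0 -23,13,38,0 -20,14,34,0 -17,14,28,0 -14,14,24,0 -11,14,20,0 -8,11,14,0 -6,8,8,0 -4,5,2,0
```

```text
tongue in groove [-0.0249  0.0029  0.0181  1.    ]
6.35 [ 0.27  0.55  0.16 -0.25 -1.7  -2.  ] 0.049698500534882666
-26,11,42,0 [-2.9, -2.4, 5.9, 0.0, 0.008, 0.006] ok [ 0.27  0.56  0.16 -0.25 -1.69 -2.  ] [0.561 0.051 0.186]
-23,13,38,0 [-4.2, -2.4, 7.9, 0.0, -0.061, 0.006] ok [ 0.28  0.52  0.1  -0.23 -1.61 -2.01] [0.561 0.051 0.183]
-20,14,34,0 [-6.5, -2.4, 10.7, 0.001, -0.131, 0.006] ok [ 0.3   0.48  0.05 -0.2  -1.53 -2.02] [0.562 0.051 0.18 ]
-17,14,28,0 [-10.0, -2.5, 17.0, 0.001, -0.236, 0.006] ok [ 0.33  0.43 -0.04 -0.17 -1.39 -2.05] [0.561 0.051 0.172]
-14,14,24,0 [-13.7, -2.5, 20.6, 0.001, -0.306, 0.006] ok [ 0.34  0.39 -0.1  -0.14 -1.3  -2.07] [0.563 0.051 0.167]
-11,14,20,0 [-17.8, -2.5, 24.0, 0.001, -0.376, 0.006] ok [ 0.37  0.36 -0.17 -0.11 -1.21 -2.09] [0.564 0.051 0.162]
-8,11,14,0 [-24.8, -2.6, 32.3, 0.002, -0.48, 0.006] ok [ 0.4   0.31 -0.27 -0.06 -1.06 -2.14] [0.566 0.05  0.151]
-6,8,8,0 [-31.8, -2.6, 40.8, 0.002, -0.585, 0.006] ok [ 0.44  0.27 -0.39  0.01 -0.9  -2.22] [0.567 0.05  0.141]
-4,5,2,0 [-39.5, -2.7, 48.9, 0.002, -0.69, 0.006] ok [ 0.48  0.24 -0.52  0.12 -0.73 -2.34] [0.569 0.05  0.13 ]
```

View pics/ov2.png

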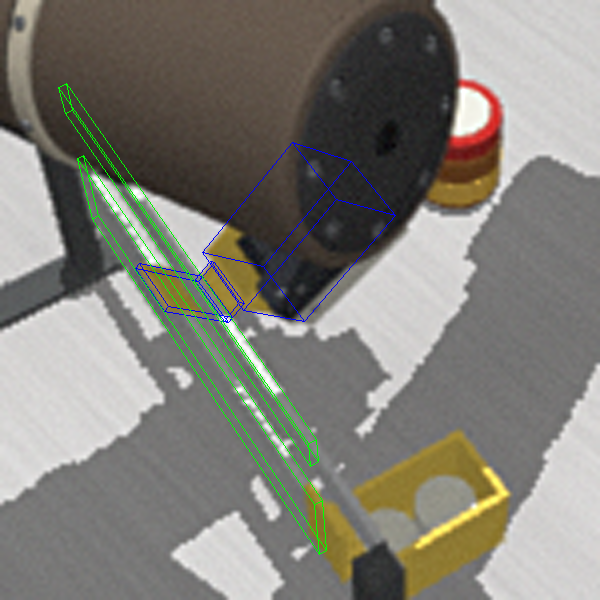

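Emit:
jog_arm:
  targets:
    - {"dx": 0,"dy": 0,"dz": 0,"rx": 0,"ry": 0,"rz": 0,"gripper": 0.6}
    - {"dx": 0,"dy": 0,"dz": 0,"rx": 0,"ry": 0,"rz": 0,"gripper": 0.6}
    - {"dx": 0,"dy": 0,"dz": 0,"rx": 0,"ry": 0,"rz": 0,"gripper": 0.6}
    - {"dx": 0,"dy": 0,"dz": 0,"rx": 0,"ry": 0,"rz": 0,"gripper": 0.6}
    - {"dx": 0,"dy": 0,"dz": 0,"rx": 0,"ry": 0,"rz": 0,"gripper": 0.6}
    - {"dx": 0,"dy": 0,"dz": 0,"rx": 0,"ry": 0,"rz": 0,"gripper": 0.6}
    - {"dx": 0,"dy": 0,"dz": 0,"rx": 0,"ry": 0,"rz": 0,"gripper": 0.6}
    - {"dx": 0,"dy": 0,"dz": 0,"rx": 0,"ry": 0,"rz": 0,"gripper": 0.6}

```text
t: 7.02
eef_pos: [0.5609, 0.0538, 0.1906]
ee_rot: [3.137, -0.569, 2.946]
force: [0.4, -0.5, -1.4]
width: 0.05
gripper_force: 29.9
```

```bash
python3 seq.py -26,11,42,0 -23,13,38,0 -20,14,34,0 -17,14,28,0 -14,14,24,0 -11,14,20,0 -8,11,14,0 -6,8,8,0 -4,5,2,0
```

```text
7.0167 [ 0.27  0.55  0.16 -0.25 -1.69 -2.  ] 0.05001998508442142
-26,11,42,0 [-3.5, -2.4, 3.8, 0.001, 0.007, 0.006] ok [ 0.27  0.56  0.16 -0.25 -1.69 -2.  ] [0.561 0.051 0.186]
-23,13,38,0 [-4.8, -2.5, 5.8, 0.001, -0.063, 0.006] ok [ 0.28  0.52  0.1  -0.23 -1.61 -2.01] [0.561 0.051 0.183]
-20,14,34,0 [-7.0, -2.5, 8.6, 0.001, -0.133, 0.006] ok [ 0.3   0.48  0.05 -0.2  -1.53 -2.02] [0.562 0.051 0.18 ]
-17,14,28,0 [-10.6, -2.5, 14.9, 0.001, -0.238, 0.006] ok [ 0.33  0.43 -0.04 -0.17 -1.39 -2.05] [0.561 0.051 0.172]
-14,14,24,0 [-14.3, -2.5, 18.4, 0.002, -0.308, 0.006] ok [ 0.34  0.39 -0.1  -0.14 -1.3  -2.07] [0.563 0.051 0.167]
-11,14,20,0 [-18.4, -2.5, 21.9, 0.002, -0.377, 0.006] ok [ 0.37  0.36 -0.17 -0.11 -1.21 -2.09] [0.564 0.051 0.162]
-8,11,14,0 [-25.5, -2.6, 30.2, 0.002, -0.482, 0.006] ok [ 0.4   0.31 -0.27 -0.06 -1.06 -2.14] [0.566 0.05  0.151]
-6,8,8,0 [-32.5, -2.6, 38.7, 0.002, -0.587, 0.006] ok [ 0.44  0.27 -0.39  0.01 -0.9  -2.22] [0.567 0.05  0.141]
-4,5,2,0 [-40.2, -2.7, 46.7, 0.003, -0.691, 0.006] ok [ 0.48  0.24 -0.52  0.12 -0.73 -2.34] [0.569 0.05  0.13 ]
```

Emit:
jog_arm:
  targets:
    - {"dx": -3.5,"dy": -2.5,"dz": 4,"rx": 0,"ry": 0,"rz": 0.005,"gripper": 0.6}
    - {"dx": -5,"dy": -2.5,"dz": 6,"rx": 0,"ry": -0.063,"rz": 0.005,"gripper": 0.6}
    - {"dx": -7,"dy": -2.5,"dz": 9,"rx": 0,"ry": -0.133,"rz": 0.005,"gripper": 0.6}
    - {"dx": -10.5,"dy": -2.5,"dz": 15,"rx": 0,"ry": -0.238,"rz": 0.005,"gripper": 0.6}
    - {"dx": -14,"dy": -2.5,"dz": 18.5,"rx": 0,"ry": -0.308,"rz": 0.005,"gripper": 0.6}
    - {"dx": -18.5,"dy": -2.5,"dz": 22,"rx": 0,"ry": -0.377,"rz": 0.005,"gripper": 0.6}
    - {"dx": -18.5,"dy": -2.5,"dz": 22,"rx": 0,"ry": -0.377,"rz": 0.005,"gripper": 0.6}
    - {"dx": -18.5,"dy": -2.5,"dz": 22,"rx": 0,"ry": -0.377,"rz": 0.005,"gripper": 0.6}

```text
t: 7.68
eef_pos: [0.5632, 0.0507, 0.1626]
ee_rot: [3.14, -0.193, 2.94]
force: [1.5, 0.1, -1.3]
width: 0.0498
gripper_force: 29.9
```

```bash
python3 ov.py pics/ov3.png; python3 seq.py -11,14,20,0 -8,11,14,0 -6,8,8,0 -4,5,2,0 -3,2,0,0
```

```text
tongue in groove [-1.12e-02  1.00e-04  1.41e-02  1.00e+00]
7.7333 [ 0.36  0.36 -0.16 -0.11 -1.21 -2.09] 0.04984914729022906
-11,14,20,0 [-0.2, -0.0, 0.2, 0.002, -0.002, 0.001] ok [ 0.37  0.36 -0.17 -0.11 -1.21 -2.09] [0.564 0.051 0.162]
-8,11,14,0 [-3.7, -0.0, 10.5, 0.002, -0.106, 0.001] ok [ 0.4   0.31 -0.27 -0.06 -1.06 -2.14] [0.566 0.05  0.151]
-6,8,8,0 [-7.1, -0.1, 20.9, 0.002, -0.211, 0.001] ok [ 0.44  0.27 -0.39  0.01 -0.9  -2.22] [0.567 0.05  0.141]
-4,5,2,0 [-11.3, -0.1, 31.3, 0.002, -0.316, 0.001] ok [ 0.48  0.24 -0.52  0.12 -0.73 -2.34] [0.569 0.05  0.13 ]
-3,2,0,0 [-13.6, -0.1, 36.6, 0.002, -0.351, 0.001] ok [ 0.49  0.23 -0.57  0.16 -0.66 -2.39] [0.57  0.049 0.124]
```

View pics/ov3.png

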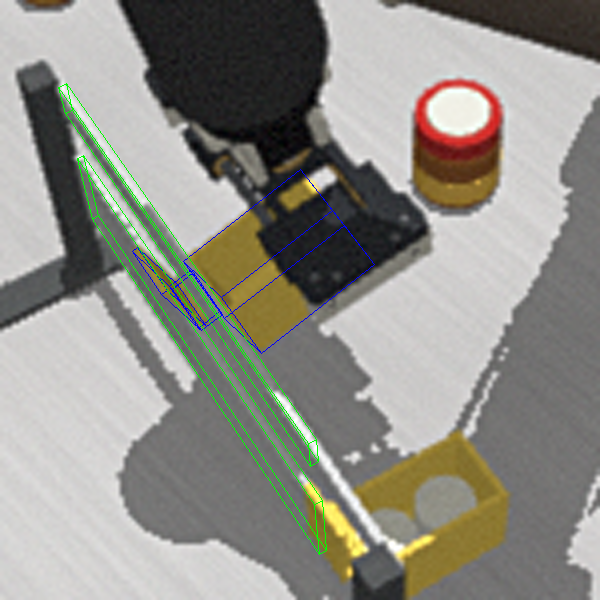

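The lip, around (165,290), is behind the upper bar and the bin body is in front of the rail. Rotate level.

Emit:
jog_arm:
  targets:
    - {"dx": -2,"dy": 0,"dz": 5,"rx": 0,"ry": -0.05,"rz": 0,"gripper": 0.6}
    - {"dx": -4,"dy": 0,"dz": 10.5,"rx": 0,"ry": -0.106,"rz": 0,"gripper": 0.6}
    - {"dx": -5.5,"dy": 0,"dz": 16,"rx": 0,"ry": -0.16,"rz": 0,"gripper": 0.6}
    - {"dx": -7,"dy": 0,"dz": 21,"rx": 0,"ry": -0.211,"rz": 0,"gripper": 0.6}
    - {"dx": -9,"dy": 0,"dz": 26,"rx": 0,"ry": -0.265,"rz": 0,"gripper": 0.6}
    - {"dx": -11,"dy": 0,"dz": 31,"rx": 0,"ry": -0.316,"rz": 0,"gripper": 0.6}
    - {"dx": -13.5,"dy": 0,"dz": 36,"rx": 0,"ry": -0.351,"rz": 0,"gripper": 0.6}
    - {"dx": -13.5,"dy": 0,"dz": 36,"rx": 0,"ry": -0.351,"rz": 0,"gripper": 0.6}

```text
t: 8.4
eef_pos: [0.569, 0.0486, 0.1225]
ee_rot: [-3.141, 0.156, 2.938]
force: [-1.0, -0.0, -2.4]
width: 0.0503
gripper_force: 29.9
```

```bash
python3 seq.py -3,2,0,0 -3,0,0,0
```

```text
8.4 [ 0.49  0.23 -0.57  0.16 -0.66 -2.39] 0.050282817159719675
-3,2,0,0 [-1.2, 1.1, -1.3, -0.001, -0.001, -0.0] ok [ 0.49  0.23 -0.57  0.16 -0.66 -2.39] [0.57  0.049 0.124]
-3,0,0,0 [-0.9, 1.1, 0.7, -0.001, -0.001, -0.0] ok [ 0.49  0.23 -0.57  0.16 -0.65 -2.39] [0.57  0.049 0.122]
```

Emit:
jog_arm:
  targets:
    - {"dx": 0,"dy": 0,"dz": 0.5,"rx": 0,"ry": 0,"rz": 0,"gripper": 0.6}
    - {"dx": 0,"dy": 0,"dz": 1,"rx": 0,"ry": 0,"rz": 0,"gripper": 0.6}
    - {"dx": 0,"dy": 0,"dz": 1.5,"rx": 0,"ry": 0,"rz": 0,"gripper": 0.6}
    - {"dx": 0,"dy": 0,"dz": 2,"rx": 0,"ry": 0,"rz": 0,"gripper": 0.6}
    - {"dx": 0,"dy": 0,"dz": 2,"rx": 0,"ry": 0,"rz": 0,"gripper": 0.6}
    - {"dx": 0,"dy": 0,"dz": 2,"rx": 0,"ry": 0,"rz": 0,"gripper": 0.6}
    - {"dx": 0,"dy": 0,"dz": 2,"rx": 0,"ry": 0,"rz": 0,"gripper": 0.6}
    - {"dx": 0,"dy": 0,"dz": 2,"rx": 0,"ry": 0,"rz": 0,"gripper": 0.6}

```text
t: 9.07
eef_pos: [0.5708, 0.0494, 0.1223]
ee_rot: [3.14, 0.159, 2.938]
force: [0.3, 0.6, -2.2]
width: 0.05
gripper_force: 29.9
```

Emit:
jog_arm:
  targets:
    - {"dx": 0,"dy": 0,"dz": 0.5,"rx": 0,"ry": 0,"rz": 0,"gripper": 0.6}
    - {"dx": 0,"dy": 0,"dz": 1,"rx": 0,"ry": 0,"rz": 0,"gripper": 0.6}
    - {"dx": 0,"dy": 0,"dz": 1.5,"rx": 0,"ry": 0,"rz": 0,"gripper": 0.6}
    - {"dx": 0,"dy": 0,"dz": 2,"rx": 0,"ry": 0,"rz": 0,"gripper": 0.6}
    - {"dx": 0,"dy": 0,"dz": 2.5,"rx": 0,"ry": 0,"rz": 0,"gripper": 0.6}
    - {"dx": 0,"dy": 0,"dz": 3,"rx": 0,"ry": 0,"rz": 0,"gripper": 0.6}
    - {"dx": 0,"dy": 0,"dz": 3,"rx": 0,"ry": 0,"rz": 0,"gripper": 0.6}
    - {"dx": 0,"dy": 0,"dz": 3,"rx": 0,"ry": 0,"rz": 0,"gripper": 0.6}

```text
t: 9.73
eef_pos: [0.5714, 0.0491, 0.1195]
ee_rot: [3.14, 0.159, 2.938]
force: [-1.6, -3.1, 5.2]
width: 0.0496
gripper_force: 30.0
```

```bash
python3 ov.py pics/ov4.png; python3 seq.py -3,0,0,0
```

```text
tongue in groove [-0.0017 -0.     -0.0023  1.    ]
9.7833 [ 0.49  0.24 -0.57  0.17 -0.65 -2.39] 0.0496210850304133
-3,0,0,0 [0.9, 0.0, -2.6, 0.002, 0.002, -0.0] ok [ 0.49  0.23 -0.57  0.16 -0.65 -2.39] [0.57  0.049 0.122]
```

View pics/ov4.png

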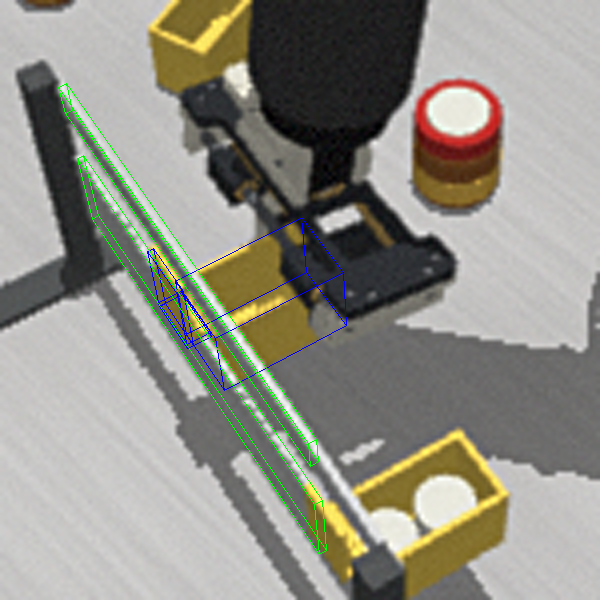

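Contact registered (about +7 N) and the lip, at (165,290), is behind the upper bar. Release and retreat.

Emit:
jog_arm:
  targets:
    - {"dx": 0,"dy": 0,"dz": 0,"rx": 0,"ry": 0,"rz": 0,"gripper": 0.42}
    - {"dx": 0,"dy": 0,"dz": 0,"rx": 0,"ry": 0,"rz": 0,"gripper": 0.4}
    - {"dx": 0,"dy": 0,"dz": 0,"rx": 0,"ry": 0,"rz": 0,"gripper": 0.35}
    - {"dx": 0,"dy": 0,"dz": 0,"rx": 0,"ry": 0,"rz": 0,"gripper": 0.2}
    - {"dx": 0,"dy": 0,"dz": 0,"rx": 0,"ry": 0,"rz": 0,"gripper": 0.05}
    - {"dx": 0,"dy": 0,"dz": 0,"rx": 0,"ry": 0,"rz": 0,"gripper": 0}
    - {"dx": 0,"dy": 0,"dz": 0,"rx": 0,"ry": 0,"rz": 0,"gripper": 0}
    - {"dx": 0,"dy": 0,"dz": 0,"rx": 0,"ry": 0,"rz": 0,"gripper": 0}

```text
t: 10.45
eef_pos: [0.5712, 0.0493, 0.1192]
ee_rot: [3.14, 0.159, 2.939]
force: [1.0, -0.1, 0.6]
width: 0.084
gripper_force: 0.0
```

Emit:
jog_arm:
  targets:
    - {"dx": 0,"dy": 0,"dz": -6,"rx": 0,"ry": 0,"rz": 0,"gripper": 0}
    - {"dx": 0,"dy": 0,"dz": -16,"rx": 0,"ry": 0,"rz": 0,"gripper": 0}
    - {"dx": 0,"dy": 0,"dz": -28,"rx": 0,"ry": 0,"rz": 0,"gripper": 0}
    - {"dx": 0,"dy": 0,"dz": -42,"rx": 0,"ry": 0,"rz": 0,"gripper": 0}
    - {"dx": 0,"dy": 0,"dz": -56,"rx": 0,"ry": 0,"rz": 0,"gripper": 0}
    - {"dx": 0,"dy": 0,"dz": -70,"rx": 0,"ry": 0,"rz": 0,"gripper": 0}
    - {"dx": 0,"dy": 0,"dz": -80,"rx": 0,"ry": 0,"rz": 0,"gripper": 0}
    - {"dx": 0,"dy": 0,"dz": -80,"rx": 0,"ry": 0,"rz": 0,"gripper": 0}

```text
t: 11.12
eef_pos: [0.5598, 0.0523, 0.2015]
ee_rot: [3.137, 0.163, 2.939]
force: [0.4, 0.2, 0.3]
width: 0.0873
gripper_force: 0.0
```

```bash
sed 's#B=T@np.linalg.inv(GT)#B=railbin(-3,0,0)#' ov.py > ov5.py; python3 ov5.py pics/ov5.png; python3 -c "
from h import *;s=cur()[1];print(s['t'],s['force'],s['width'],s['q'].round(2))"
```

```text
tongue in groove [-0.003 -0.    -0.     1.   ]
11.1667 [ 0.11595599 -0.17661708 -0.01544297] 0.08769629636635617 [ 0.51  0.13 -0.49  0.14 -0.84 -2.37]
```

View pics/ov5.png

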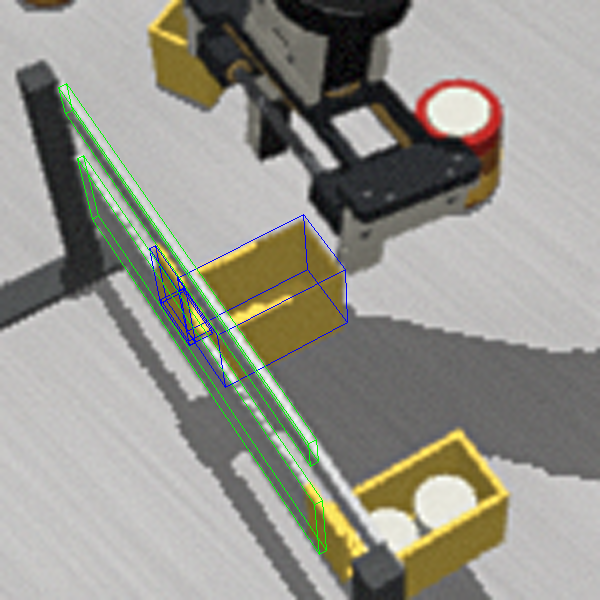

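The bin hangs level and at rest on the rail, and the fingers are clear of it.

```bash
python3 -c "
from station import arm;print(arm.job_done())"
```

```text
the job is handed in; nothing more can be done
None
```

The tongue bin hangs level on the free stretch of the rail, with its lip caught behind the upper bar; the plain bin was not touched. I handed the job in at about 11 s with the gripper clear, and the hand-in returned no verdict.

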